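# Put the deep sockets back on their pegs

## Task

The four deep sockets on the bench are finished with: put each one back over its own peg in the steel tray, the peg whose round foot is as wide as the socket, standing upright with the square drive up and sitting right down on the foot. Leave the two short sockets where they stand; they are still in use.

Things in the scene. Friction and masses are not known exactly. Their poses are not given: they have to be found in the camera images.
- deep_34_center (a point): Centre (half-way up, 40 mm above its foot) of the smallest deep socket: chromed steel cylinder 34 mm in diameter, 80 mm tall, straight-sided; z up. Stands loose on the bench, square drive hole on top, a bore 24 mm wide and 48 mm deep open at its foot. Up to 0.32 kg. Goes on the peg with the 34 mm foot.
- deep_43_center (a point): Centre (half-way up, 42 mm above its foot) of the second smallest deep socket: chromed steel cylinder 43 mm in diameter, 84 mm tall, 43 mm wide up to 57 mm above its foot, then necked to 38 mm; z up. Stands loose on the bench, square drive hole on top, a bore 30 mm wide and 51 mm deep open at its foot. Up to 0.46 kg. Goes on the peg with the 43 mm foot.
- deep_52_center (a point): Centre (half-way up, 44 mm above its foot) of the second largest deep socket: chromed steel cylinder 52 mm in diameter, 88 mm tall, 52 mm wide up to 60 mm above its foot, then necked to 42 mm; z up. Stands loose on the bench, square drive hole on top, a bore 37 mm wide and 54 mm deep open at its foot. Up to 0.63 kg. Goes on the peg with the 52 mm foot.
- deep_60_center (a point): Centre (half-way up, 46 mm above its foot) of the largest deep socket: chromed steel cylinder 60 mm in diameter, 92 mm tall, 60 mm wide up to 63 mm above its foot, then necked to 46 mm; z up. Stands loose on the bench, square drive hole on top, a bore 45 mm wide and 57 mm deep open at its foot. Up to 0.8 kg. Goes on the peg with the 60 mm foot.
- peg_34: Peg for the 34 mm deep socket, light grey plastic, fixed in the low dark steel tray (rim 18 mm above the bench). Round foot 34 mm wide and 6 mm thick; on it a post 8 mm thick, tapered at the tip, its top 36 mm above the origin. Origin: centre of the foot's underside, on the tray floor 3 mm above the bench; z up. A seated socket rests on the foot's top, the post in its bore.
- peg_43: Peg for the 43 mm deep socket, light grey plastic, fixed in the low dark steel tray (rim 18 mm above the bench). Round foot 43 mm wide and 6 mm thick; on it a post 12 mm thick, tapered at the tip, its top 36 mm above the origin. Origin: centre of the foot's underside, on the tray floor 3 mm above the bench; z up. A seated socket rests on the foot's top, the post in its bore.
- peg_52: Peg for the 52 mm deep socket, light grey plastic, fixed in the low dark steel tray (rim 18 mm above the bench). Round foot 52 mm wide and 6 mm thick; on it a post 15 mm thick, tapered at the tip, its top 36 mm above the origin. Origin: centre of the foot's underside, on the tray floor 3 mm above the bench; z up. A seated socket rests on the foot's top, the post in its bore.
- peg_60: Peg for the 60 mm deep socket, light grey plastic, fixed in the low dark steel tray (rim 18 mm above the bench). Round foot 60 mm wide and 6 mm thick; on it a post 18 mm thick, tapered at the tip, its top 36 mm above the origin. Origin: centre of the foot's underside, on the tray floor 3 mm above the bench; z up. A seated socket rests on the foot's top, the post in its bore.
- short_43_center (a point): Centre (half-way up, 25 mm above its foot) of a short socket, to be left alone: chromed like the deep ones, 43 mm in diameter but only 50 mm tall; stands loose and upright among them on the bench; z up.
- short_52_center (a point): Centre (half-way up, 27 mm above its foot) of a short socket, to be left alone: chromed like the deep ones, 52 mm in diameter but only 54 mm tall; stands loose and upright among them on the bench; z up.
Things that resemble listed ones, but are neither listed nor needed, are in the scene too. What is shaped like the part that bears deep_34_center but blue or pink is not meant.

How it is judged:
At the end, for the whole second after the job is handed in: Each deep socket stands on the peg of its own size: its axis within 15 mm of the peg's, its foot down on the peg's foot (height within 4 mm), upright within about 5 degrees, and all four at rest (horizontal distance between deep_34_center and peg_34 below 0.015 m and height (world z) of deep_34_center between 0.045 and 0.053 m and angle between each of deep_34_center, deep_43_center, deep_52_center, deep_60_center's own z axis and vertical below 0.08 rad and linear speed of each of deep_34, deep_43, deep_52, deep_60 below 0.02 m/s and horizontal distance between deep_43_center and peg_43 below 0.015 m and height (world z) of deep_43_center between 0.047 and 0.055 m and horizontal distance between deep_52_center and peg_52 below 0.015 m and height (world z) of deep_52_center between 0.049 and 0.057 m and horizontal distance between deep_60_center and peg_60 below 0.015 m and height (world z) of deep_60_center between 0.051 and 0.059 m); the robot touches nothing.
It fails at once if the short 43 mm socket was shifted by more than 20 mm or tipped (distance of short_43_center from where it was at the start of the episode above 0.02 m or angle between short_43_center's own z axis and vertical above 0.35 rad).
It fails at once if the short 52 mm socket was shifted by more than 20 mm or tipped (distance of short_52_center from where it was at the start of the episode above 0.02 m or angle between short_52_center's own z axis and vertical above 0.35 rad).
It also fails if it takes over 106 s, if anything falls off the work surface, if the arm or the gripper's body presses on something with over 40 N, if the wrist force passes 120 N, or if a joint passes its speed limit or range.

## Robot

A 6-joint arm with a two-finger parallel gripper is mounted at the origin on the work surface. World frame = base frame: x ahead of the robot, y to its left, z up, the work surface at z = 0. Lengths are in m, angles in rad, forces in N, time in s.
With the tool pointing down it reaches from about 0.375 to 0.9 m from the base axis. Payload 3.1 kg.
Tool frame: the origin (TCP) lies on the centre line of the jaws, within the pads' length; the fingertips stand 11 mm ahead of it and the grasp point (between the pads) lies 8 mm behind it; x points along the fingers, y is the direction in which the jaws open and shut, and the axes are right-handed (so a half turn about x gives the same grasp; the last joint's range is limited). The gripper opens to 87 mm and grips with 3 to 60 N. Pads are 19 mm wide; open, the fingers measure 117 mm over their backs; the gripper's body (75 mm by 190 mm) begins 51 mm behind the grasp point.
Start: joints at [1.129, 0.527, 1.433, -0, 1.181, -0.178], TCP at [0.162, 0.604, 0.21] pointing down, gripper open.
Joint ranges: [-3.08, 3.08], [-0.75, 2.2], [0.22, 2.44], [-1.43, 4.57], [0, 2.65], [-2.85, 2.85]. Speed limits (rad/s): [2.79, 2.79, 3.14, 3.14, 3.14, 3.14].

## Interface

Orientations are given as a unit quaternion [x, y, z, w].
In Python, from rig import robot, camera, camera_info gives the robot as it stands.
- The arm moves only by the shell command python3 -m inch 'ROWS' [FORCE]. ROWS is JSON, a list that holds one entry, the list of rows, each a list of 5 numbers: the shift along the tool's x, y, z in cm, then the turn about the tool's x in rad, then the opening, from 0 (shut) to 1 (fully open). A call has 1 to 8 rows; each row shifts and turns the pose as measured when the row begins, along the tool's axes as they then stand; what a row does not reach is not made up. A row lasts 1/12 s, in which the tool goes at most 41.7 mm and 7.16 degrees, less where a joint would pass 70% of its speed; a pose out of reach is approached as far as the arm can. A call with a gripper value outside its range is refused whole. The fingers move at their own pace and stop on an object; FORCE is the grip in N (left out, the last holds). Time passes only in rows, so rows that do not move let the fingers close. It gives the time, the measured TCP pose, the force and the opening at its end, in the units of the state.
- robot.get_obs(): the state, without advancing time (a new reading comes with each control period).
- camera(name): name is "scene" or "top" or "wrist"; returns the picture (384x512x3 uint8, red, green, blue); there is no depth.
- camera_info(name): a dict with "camera_matrix" (3x3 intrinsics, pixels), "dist" ([k1, k2, p1, p2, k3] as OpenCV has them; the pictures are not rectified), "rvec" (rotation vector, rad) and "tvec" (3), from world to camera coordinates, as OpenCV has them. Camera axes: x right, y down, z forward; pixel columns grow to the right and rows downward; lengths in m; the calibration is good to about 2 mm. A picture is of the moment at which its call begins: read the wrist's pose just before it. camera_info takes no time and is no camera call; for the wrist camera it gives the pose at the moment of the call.
- robot.hand_in(): hands the job in, once; it reports no verdict.
The state is a dict: "time": time; "q": joint angles; "joint_velocities": joint speeds; "joint_torque": joint torques, N m; "position": TCP position; "tool_rot": TCP orientation; "ft_force": force on the tool from outside, world axes, zero at the start; "moment": the same for the moment, N m; "grip_width": finger opening in m.
Only numpy, scipy, OpenCV 4.12 (cv2) and the standard library are available. Lean on these libraries where they do the work, as an engineer would, in place of code of your own. Each camera call takes 0.05 s, during which the arm holds its last target. There are 200 camera calls.

## Working session

There is one attempt and no reset: what is moved stays moved. The work goes in short steps, Python scripts to look and compute and a shell command to move; the robot and the scene stay as the last step left them, time stands still between calls to the robot, and variables do not carry over. Pictures are saved under pics/ and viewed, about 12 in all and at most 16, crops included, and the job is handed in when it is done.

```bash
ls; mkdir -p pics
python3 - <<'E'
from rig import robot,camera,camera_info
import cv2,numpy as np
for n in("top","scene"):
    im=camera(n); cv2.imwrite(f"pics/{n}0.png",im[:,:,::-1])
    i=camera_info(n); R=cv2.Rodrigues(np.array(i["rvec"],float))[0]
    print(n,np.round(-R.T@np.array(i["tvec"]).ravel(),3),np.round(R[2],2),np.array(i["camera_matrix"])[0,0],i["dist"])
a=cv2.imread("pics/top0.png");b=cv2.imread("pics/scene0.png")
cv2.imwrite("pics/top0b.png",cv2.resize(a,(800,600),interpolation=cv2.INTER_CUBIC))
cv2.imwrite("pics/scene0b.png",cv2.resize(b,(800,600),interpolation=cv2.INTER_CUBIC))
print(robot.get_obs())
E
```

```text
pics
top [0.27  0.002 1.058] [ 0.19 -0.01 -0.98] 384.1166534285674 [-0.06210478  0.          0.          0.          0.        ]
scene [1.096 0.075 0.577] [-0.78 -0.12 -0.61] 384.9289250706795 [-0.08836395  0.          0.          0.          0.        ]
{'time': 0.1, 'q': array([ 1.12946420e+00,  5.28358210e-01,  1.43376925e+00,  1.50389150e-05,
        1.18137865e+00, -1.78489926e-01]), 'joint_velocities': array([ 1.46026620e-03, -2.84010902e-03, -2.85391737e-03,  2.00130888e-03,
       -8.00545977e-05, -1.57185573e-03]), 'joint_torque': array([-4.49336994e-04, -4.40987384e+01, -1.77150679e+01,  6.34698104e-02,
        5.34866110e-02, -5.47153797e-05]), 'position': array([0.16206052, 0.60292703, 0.20898027]), 'tool_rot': array([ 0.09202066,  0.70121958, -0.09330623,  0.70079758]), 'ft_force': array([ 0.10384454, -0.03614091, -0.3189341 ]), 'moment': array([-0.0178409 ,  0.00745328, -0.00333687]), 'grip_width': 0.08699338813033511}
```

View pics/top0b.png

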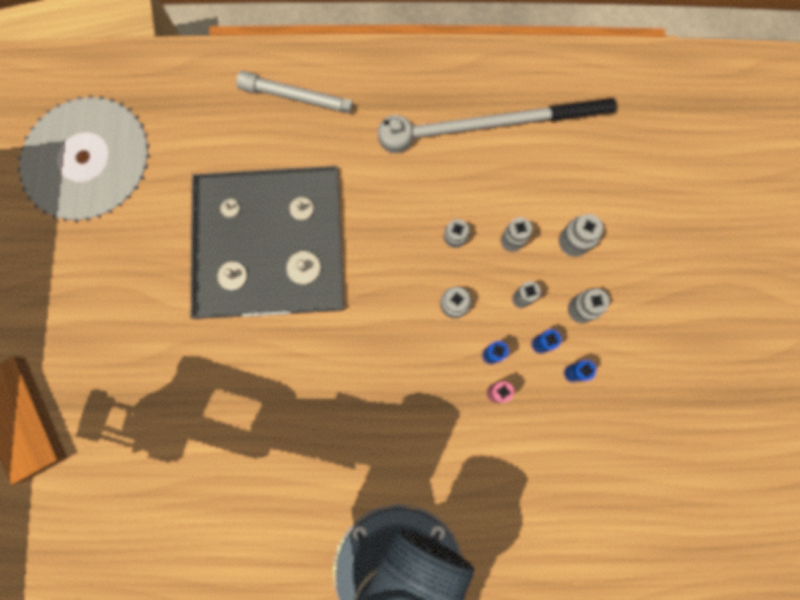

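View pics/scene0b.png

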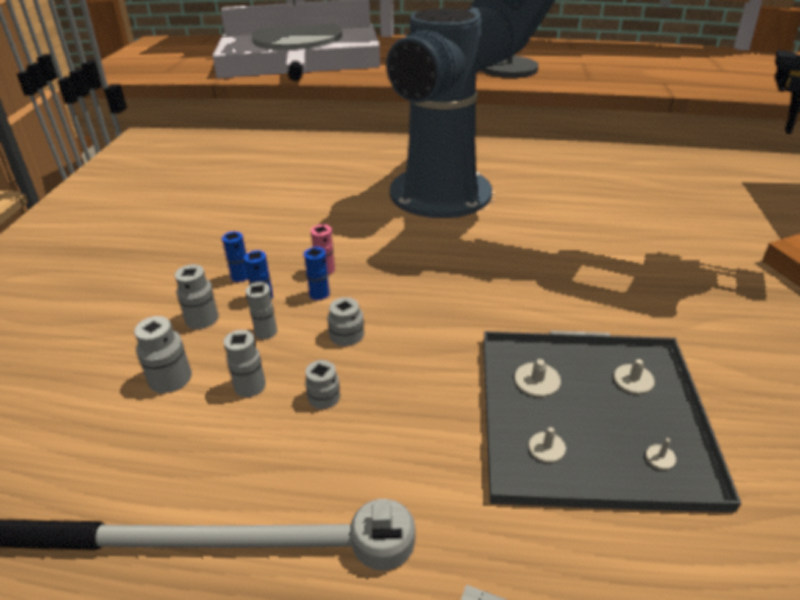

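```bash
cat > h.py <<'E'
from rig import robot,camera,camera_info
import cv2,numpy as np
from scipy.spatial.transform import Rotation as Ro
def cast(n,uv,z,info=None):
    i=info or camera_info(n);R=cv2.Rodrigues(np.array(i["rvec"],float))[0];t=np.array(i["tvec"],float).ravel()
    p=cv2.undistortPoints(np.array(uv,float).reshape(1,1,2),np.array(i["camera_matrix"]),np.array(i["dist"])).ravel()
    c=-R.T@t;d=R.T@np.array([*p,1]);return c+d*(z-c[2])/d[2]
def go(p,o=None):
    "shift in tool axes, cm"
    o=o or robot.get_obs();return np.round(Ro.from_quat(o["tool_rot"]).inv().apply(np.array(p)-o["position"])*100,1)
def comp(mask,uv,win):
    n,l,s,c=cv2.connectedComponentsWithStats(mask.astype(np.uint8));k=[j for j in range(1,n) if np.hypot(*(c[j]-uv))<win]
    return sorted([(s[j,4],c[j],s[j,:4],l==j) for j in k],key=lambda a:-a[0])
E
python3 - <<'E'
from h import *
a=cv2.imread("pics/top0.png");g=a.max(2).astype(int)
S={'d43':((520,229),.084),'d60':((589,227),.092),'d34':((530,292),.08),'d52':((597,301),.088),'s43':((458,229),.05),'s52':((457,299),.054)}
for k,(uv,z) in S.items():
    uv=np.array(uv)*.64
    u0,v0=np.round(uv).astype(int); sub=g[v0-6:v0+7,u0-6:u0+7]; m=np.zeros_like(g,bool); m[v0-6:v0+7,u0-6:u0+7]=sub<70
    r=comp(m,uv,6)
    print(k,[(q[0],np.round(q[1]/.64,1),np.round(cast("top",q[1],z),3)) for q in r[:2]], np.round(cast("top",uv,z),3))
P={'p34':(230,207),'p43':(301,208),'p52':(232,275),'p60':(303,267)}
for k,uv in P.items():
    r=comp(g>150,np.array(uv)*.64,6)[0]
    c=np.argwhere(r[3])[:,::-1].astype(np.float32)
    cc,rad=cv2.minEnclosingCircle(c); print(k,r[0],np.round(r[1]/.64,1),np.round(cast("top",cc,.009),3),rad,np.round(cast("top",r[1],.009),3), 'w mm',2*(rad+.5)*1.05/.384)
print(Ro.from_quat(robot.get_obs()["tool_rot"]).as_matrix().round(3))
b=cv2.resize(a[130:260,110:400],None,fx=2.7,fy=2.7,interpolation=cv2.INTER_CUBIC);cv2.imwrite("pics/crop1.png",b)
E
```

```text
d43 [(np.int32(17), array([520.1, 227.2]), array([ 0.572, -0.208,  0.084]))] [ 0.568 -0.208  0.084]
d60 [(np.int32(15), array([588.9, 225.7]), array([ 0.572, -0.324,  0.092]))] [ 0.57  -0.324  0.092]
d34 [(np.int32(18), array([529.6, 290.5]), array([ 0.463, -0.22 ,  0.08 ]))] [ 0.46  -0.221  0.08 ]
d52 [(np.int32(21), array([596.3, 300.1]), array([ 0.445, -0.329,  0.088]))] [ 0.443 -0.33   0.088]
s43 [(np.int32(16), array([457.1, 228.5]), array([ 0.58 , -0.105,  0.05 ]))] [ 0.579 -0.106  0.05 ]
s52 [(np.int32(19), array([456.5, 298.4]), array([ 0.455, -0.1  ,  0.054]))] [ 0.454 -0.101  0.054]
p34 108 [228.9 207.6] [0.634 0.31  0.009] 5.942532062530518 [0.634 0.31  0.009] w mm 35.23259721696377
p43 167 [300.1 207.9] [0.633 0.178 0.009] 7.528707981109619 [0.632 0.178 0.009] w mm 43.90699677169323
p52 257 [230.9 275.2] [0.507 0.298 0.009] 9.461637496948242 [0.506 0.299 0.009] w mm 54.47770506143571
p60 346 [302.  267.2] [0.521 0.171 0.009] 10.989334106445312 [0.521 0.171 0.009] w mm 62.8322958946228
[[-0.001  0.26   0.966]
 [-0.002  0.966 -0.26 ]
 [-1.    -0.002 -0.   ]]
```

View pics/crop1.png

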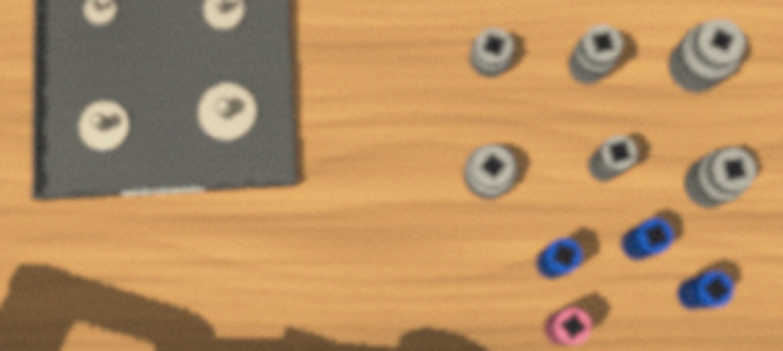

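Deep sockets in the first top view: the grey straight one at (530,292) is d34, since the blue and pink ones are not meant. The necked ones are d43 at (520,229), d60 at (589,227) and d52 at (597,301). The single squat discs at (458,229) and (457,299) are the short sockets. The scene view confirms the heights, and the crop confirms the identities and the four pegs. I start with d43.

```bash
python3 -m inch '[[[0,-2,3,-0.09,1],[0,-2.5,3,-0.09,1],[0,-2.5,3,-0.082,1],[0,-3.5,2,0,1],[0,-3.5,2,0,1],[0,-3.5,2,0,1],[0,-3.5,2,0,1],[0,-3.5,2,0,1]]]'
python3 -c "
from h import *
o=robot.get_obs();print(o['position'],Ro.from_quat(o['tool_rot']).as_matrix().round(3).tolist(),go([.572,-.208,.2]))"
```

```text
time: 0.77
position: [0.3426, 0.3433, 0.2048]
tool_rot: [-0.01, 0.708, 0.01, 0.706]
ft_force: [-0.0, 0.8, 0.2]
grip_width: 0.0872
[0.34263643 0.34327504 0.20483678] [[-0.003, -0.028, 1.0], [0.001, 1.0, 0.028], [-1.0, 0.001, -0.003]] [  0.4 -55.8  21.4]
```

```bash
python3 -m inch '[[[0,-3.7,1.5,0.028,1],[0,-3.8,1.5,0,1],[0,-3.8,1.5,0,1],[0,-3.8,1.5,0,1],[0,-3.8,1.5,0,1],[0,-3.8,1.5,0,1],[0,-3.8,1.5,0,1],[0,-3.8,1.5,0,1]]]' >/dev/null
python3 -m inch '[[[0,-3.8,1.5,0,1],[0,-3.8,1.5,0,1],[0,-3.8,1.5,0,1],[0,-3.8,1.5,0,1],[0,-3.8,1.5,0,1],[0,-3.8,1.5,0,1]]]'
python3 - <<'E'
from h import *
o=robot.get_obs();print(o['position'],Ro.from_quat(o['tool_rot']).as_matrix().round(3).tolist(),go([.572,-.208,.07]))
i=camera_info("wrist");im=camera("wrist");cv2.imwrite("pics/w1.png",im[:,:,::-1])
R=cv2.Rodrigues(np.array(i["rvec"],float))[0];print(-R.T@np.array(i["tvec"]).ravel(),R[2])
def proj(p): return cv2.projectPoints(np.array([p],float),np.array(i["rvec"]),np.array(i["tvec"]),np.array(i["camera_matrix"]),np.array(i["dist"]))[0].ravel()
for p in([.572,-.208,.084],[.572,-.324,.092],[.58,-.105,.05]):print(proj(p).round(1))
E
```

```text
time: 1.93
position: [0.5511, -0.2014, 0.2005]
tool_rot: [0.003, 0.71, 0.0, 0.704]
ft_force: [-0.1, 1.0, -0.5]
grip_width: 0.0871
[ 0.55113991 -0.20142205  0.20047655] [[-0.008, 0.004, 1.0], [0.005, 1.0, -0.004], [-1.0, 0.004, -0.008]] [13.  -0.7  2.2]
[ 0.4750126  -0.20169552  0.37577544] [ 0.27702697  0.00338166 -0.96085619]
[249.3 202.2]
[141.  205.1]
[333.7 199.1]
```

View pics/w1.png

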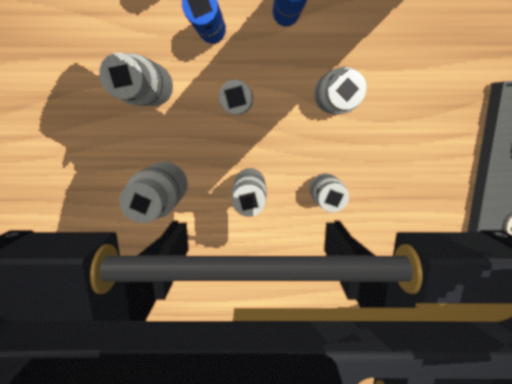

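The wrist view shows the d43 drive hole at (248,203), against (249,202) predicted. d60 at (141,204) and s43 at (333,200) agree too, so the positions are good. Lower and grip.

```bash
python3 -m inch '[[[2.5,-0.7,2.2,0,1],[3,0,0,0,1],[3,0,0,0,1],[3,0,0,0,1],[1.3,0,0,0,1],[0,0,0,0,1]]]' 
python3 -c "
from h import *
o=robot.get_obs();print(o['position'],go([.572,-.208,.07]),o['q'].round(2))"
```

```text
time: 2.48
position: [0.5819, -0.2275, 0.0677]
tool_rot: [0.003, 0.705, -0.009, 0.709]
ft_force: [0.1, 0.3, 0.3]
grip_width: 0.0871
[ 0.58189045 -0.227525    0.06774118] [-0.3  1.9 -1. ] [-0.55  0.7   1.55 -0.01  0.88 -2.1 ]
```

```bash
python3 -m inch '[[[-0.2,1.7,-0.8,0,1],[0,0,0,0,1],[0,0,0,0,1]]]' 
python3 -c "
from h import *
o=robot.get_obs();print(o['position'],go([.572,-.208,.07]),Ro.from_quat(o['tool_rot']).as_matrix().round(3).tolist())"
```

```text
time: 2.73
position: [0.5731, -0.2096, 0.0682]
tool_rot: [0.004, 0.706, -0.009, 0.708]
ft_force: [0.2, -0.9, 0.5]
grip_width: 0.0869
[ 0.57306367 -0.20957573  0.06816784] [-0.2  0.2 -0.1] [[0.003, 0.018, 1.0], [-0.008, 1.0, -0.018], [-1.0, -0.008, 0.003]]
```

```bash
python3 -m inch '[[[0,0,0,-0.018,0],[0,0,0,0,0],[0,0,0,0,0],[0,0,0,0,0],[0,0,0,0,0],[0,0,0,0,0]]]' 40
```

```text
time: 3.23
position: [0.5767, -0.2123, 0.0724]
tool_rot: [-0.005, 0.703, -0.004, 0.711]
ft_force: [0.6, 0.1, 0.1]
grip_width: 0.0553
```

```bash
python3 -m inch '[[[0.2,0.4,-0.4,0,0],[0,0,0,0,0],[0,0,0,0,0],[0,0,0,0,0],[0,0,0,0,0],[0,0,0,0,0]]]'; python3 -c "
from h import *
o=robot.get_obs();print(o['position'],go([.572,-.208,.07]),Ro.from_quat(o['tool_rot']).as_matrix().round(3).tolist())"
```

```text
time: 3.73
position: [0.5739, -0.2075, 0.0734]
tool_rot: [-0.005, 0.702, -0.004, 0.712]
ft_force: [-0.0, 3.3, 4.4]
grip_width: 0.0147
[ 0.5738522  -0.20751451  0.0734201 ] [ 0.3 -0.  -0.2] [[0.015, -0.001, 1.0], [-0.012, 1.0, 0.001], [-1.0, -0.012, 0.015]]
```

Run:
```python
from h import *
o=robot.get_obs();print(o['grip_width'],o['ft_force'])
for n in("wrist","scene"):
    im=camera(n);cv2.imwrite(f"pics/{n}2.png",im[:,:,::-1])
a=cv2.imread("pics/wrist2.png");b=cv2.imread("pics/scene2.png")
b=cv2.resize(b[120:320,20:320],(512,342),interpolation=cv2.INTER_CUBIC);a=cv2.resize(a,(344,258))
c=np.zeros((600,512,3),np.uint8);c[:342]=b;c[342:,:344]=a;cv2.imwrite("pics/c2.png",c)
print(robot.get_obs()['grip_width'])
```

```text
0.014695647383272798 [-8.54011206e-04  3.31719182e+00  4.42603639e+00]
0.0072861506174343935
```

View pics/c2.png

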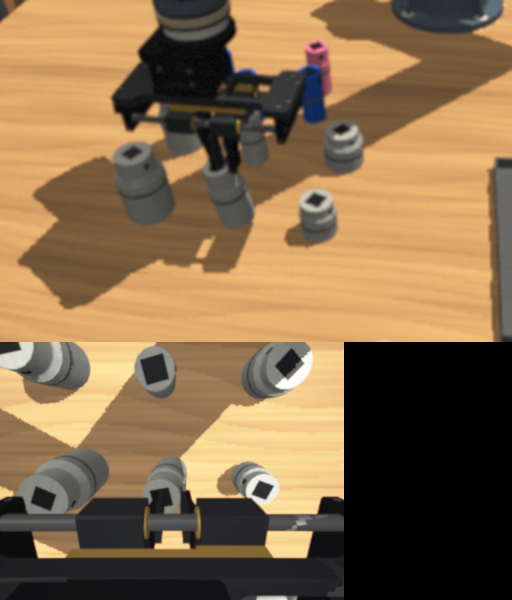

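```bash
python3 -m inch '[[[0,0,0,0,1],[0,0,0,0,1],[0,0,0,0,1],[0,0,0,0,1],[0,0,0,0,1],[0,0,0,0,1]]]'; python3 -m inch '[[[0,0,0,0,1],[0,0,0,0,1],[-1,0,0,0,1],[-2,0,0,0,1],[-2,0,0,0,1],[-2,0,0,0,1],[-1,0,0,0,1],[0,0,0,0,1]]]'
python3 - <<'E'
from h import *
o=robot.get_obs();print(o['position'],Ro.from_quat(o['tool_rot']).as_matrix().round(3).tolist())
def P(n,p):
    i=camera_info(n);return cv2.projectPoints(np.array([p],float),np.array(i["rvec"]),np.array(i["tvec"]),np.array(i["camera_matrix"]),np.array(i["dist"]))[0].ravel().round(1)
T=o['position']-[0,0,.011]
print('scene px d43hole pred',P('scene',[.572,-.208,.084]),'d60',P('scene',[.572,-.324,.092]),'tip',P('scene',T),P('wrist',T),'wrist d43',P('wrist',[.572,-.208,.084]),'old tip',P('scene',[.5739,-.2075,.0624]))
for n in("wrist","scene"):
    im=camera(n);cv2.imwrite(f"pics/{n}3.png",im[:,:,::-1])
a=cv2.imread("pics/wrist3.png");b=cv2.imread("pics/scene3.png")
c=np.zeros((600,800,3),np.uint8);c[:400,:600]=cv2.resize(b[120:320,20:320],(600,400),interpolation=cv2.INTER_CUBIC);c[400:,:266]=cv2.resize(a,(266,200));
b0=cv2.imread("pics/scene0.png");c[400:,270:570]=b0[120:320,20:320];cv2.imwrite("pics/c3.png",c)
E
```

```text
time: 4.33
position: [0.5746, -0.2068, 0.075]
tool_rot: [-0.005, 0.701, -0.004, 0.713]
ft_force: [-0.2, -0.8, -0.4]
grip_width: 0.039
time: 5.0
position: [0.5718, -0.2055, 0.1581]
tool_rot: [-0.004, 0.703, -0.003, 0.711]
ft_force: [0.3, -0.2, 0.1]
grip_width: 0.0858
[ 0.57175548 -0.20548776  0.15813798] [[0.012, -0.0, 1.0], [-0.01, 1.0, 0.0], [-1.0, -0.01, 0.012]]
scene px d43hole pred [152.8 217.1] d60 [ 97.2 209.5] tip [147.9 191.6] [255.8 220.6] wrist d43 [253.7 194. ] old tip [154.8 225.9]
```

View pics/c3.png

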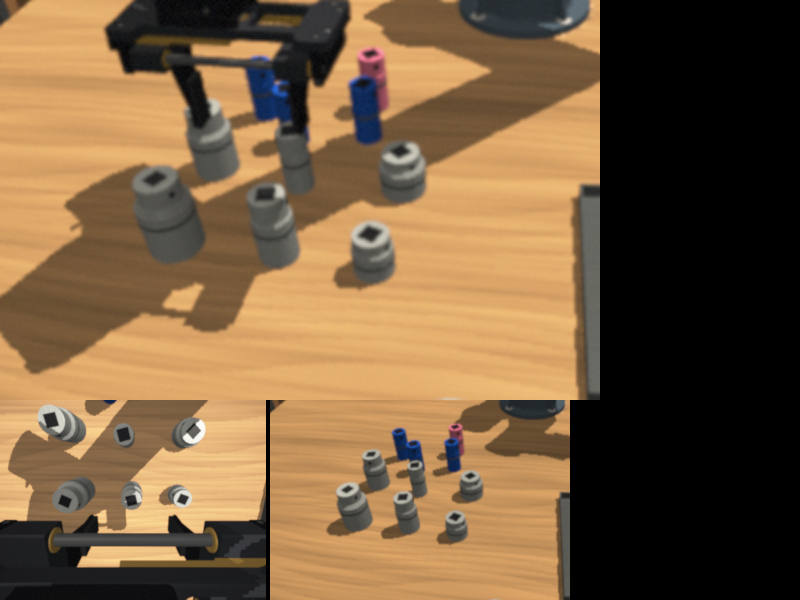

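```bash
python3 -m inch '[[[2.5,-0.2,-0.1,0,0.8],[3,0,0,0,0.8],[3,0,0,0,0.8],[1.8,0,0,0,0.8],[0.6,0,0,0,0.8],[0,0,0,0,0.8]]]'
python3 - <<'E'
from h import *
o=robot.get_obs();print(o['position'],go([.570,-.208,.045]),Ro.from_quat(o['tool_rot']).as_matrix().round(3).tolist())
T=o['position']-[0,0,.011]
i=camera_info("scene");print(cv2.projectPoints(np.array([T+[0.009,.035,0],T+[0.009,-.035,0]]),np.array(i["rvec"]),np.array(i["tvec"]),np.array(i["camera_matrix"]),np.array(i["dist"]))[0].round(1).tolist())
b=camera("scene")[:,:,::-1];cv2.imwrite("pics/c4.png",cv2.resize(b[140:290,50:250],(800,600),interpolation=cv2.INTER_CUBIC))
E
```

```text
time: 5.6
position: [0.5688, -0.2069, 0.0392]
tool_rot: [-0.002, 0.705, -0.002, 0.709]
ft_force: [-0.7, 0.4, 0.1]
grip_width: 0.0701
[ 0.5688347  -0.20691015  0.03918607] [-0.6 -0.1  0.1] [[0.005, -0.0, 1.0], [-0.006, 1.0, 0.0], [-1.0, -0.006, 0.005]]
[[[174.0, 241.2]], [[141.2, 238.1]]]
```

View pics/c4.png

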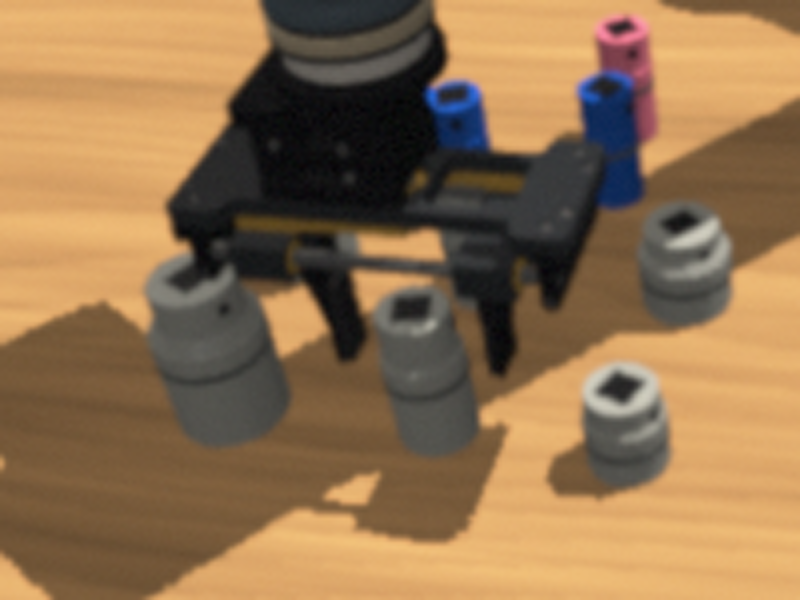

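```bash
python3 -m inch '[[[-0.1,-0.1,0.1,0,0],[0,0,0,0,0],[0,0,0,0,0],[0,0,0,0,0],[0,0,0,0,0],[0,0,0,0,0],[0,0,0,0,0],[0,0,0,0,0]]]' 40; python3 -c "
from h import *
o=robot.get_obs();print(o['position'],go([.570,-.208,.045]),Ro.from_quat(o['tool_rot']).as_matrix().round(3).tolist())"
```

```text
time: 6.32
position: [0.5723, -0.2091, 0.0454]
tool_rot: [-0.004, 0.703, -0.003, 0.711]
ft_force: [-0.4, 0.5, -4.0]
grip_width: 0.0377
[ 0.57233009 -0.20913102  0.04542236] [ 0.   0.1 -0.2] [[0.012, -0.001, 1.0], [-0.01, 1.0, 0.001], [-1.0, -0.01, 0.012]]
```

```bash
python3 -m inch '[[[0,0,0,0,0],[0,0,0,0,0],[-0.8,0,0,0,0]]]'|grep -E "pos|grip|ft"
python3 - <<'E'
from h import *
b=camera("scene")[:,:,::-1];a=camera("wrist")[:,:,::-1]
c=np.zeros((500,800,3),np.uint8);c[:,:400]=cv2.resize(b[140:290,90:210],(400,500),interpolation=cv2.INTER_CUBIC);c[:300,400:]=cv2.resize(a,(400,300));cv2.imwrite("pics/c5.png",c)
print(robot.get_obs()['grip_width'])
E
```

```text
position: [0.5706, -0.2082, 0.0518]
ft_force: [-0.5, 0.4, -3.3]
grip_width: 0.0378
0.03728545731178044
```

View pics/c5.png

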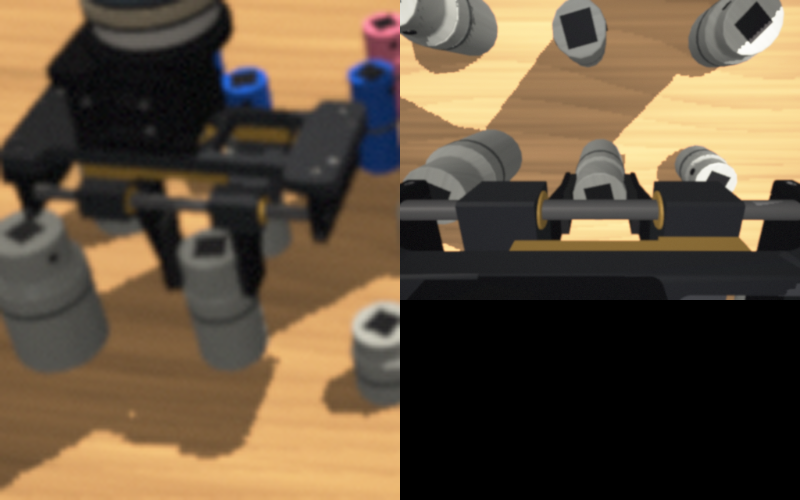

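Gripped on the neck: width 37.7 mm, about 4 N of weight. The tips sit somewhat higher than stated. Lift and carry to peg_43.

```bash
python3 -m inch '[[[-2,0,0,0,0],[-3,0,0,0,0],[-3,0,0,0,0],[-2,0,0,0,0],[0,2,0.3,0,0],[0,3.5,0.6,0,0],[0,3.5,0.6,0,0],[0,3.5,0.6,0,0]]]'|grep -E "pos|grip|ft"; python3 -m inch '[[[0,3.5,0.6,0,0],[0,3.5,0.6,0,0],[0,3.5,0.6,0,0],[0,3.5,0.6,0,0],[0,3.5,0.6,0,0],[0,2.5,0.5,0,0],[0,1,0.2,0,0],[0,0,0,0,0]]]'|grep -E "pos|grip|ft"
python3 -c "
from h import *
o=robot.get_obs();print(o['position'],go([.633,.178,.06]),Ro.from_quat(o['tool_rot']).as_matrix().round(3).tolist())"
```

```text
position: [0.5926, -0.0885, 0.158]
ft_force: [0.4, 0.6, -5.4]
grip_width: 0.0373
position: [0.6301, 0.1394, 0.1552]
ft_force: [-0.8, -0.5, -4.4]
grip_width: 0.0374
[0.63014757 0.13936212 0.15522916] [9.5 4.  0.1] [[0.013, 0.006, 1.0], [-0.01, 1.0, -0.006], [-1.0, -0.01, 0.013]]
```

```bash
python3 -m inch '[[[0,2,0.1,0,0],[0,1.7,0,0,0],[0,0,0,0,0],[0,0,0,0,0]]]'|grep -E "pos|grip|ft"
python3 -c "
from h import *
o=robot.get_obs();print(go([.633,.178,.06]))"
```

```text
position: [0.6296, 0.173, 0.1535]
ft_force: [-0.6, -1.0, -5.2]
grip_width: 0.0376
[9.3 0.6 0.3]
```

```bash
python3 -m inch '[[[1.5,0.5,0.3,0,0],[2.5,0,0,0,0],[2,0,0,0,0],[1.5,0,0,0,0],[0.5,0,0,0,0],[0,0,0,0,0]]]'|grep -E "pos|grip|ft"
python3 -c "
from h import *
o=robot.get_obs();print(go([.633,.178,.054]))"
```

```text
position: [0.6352, 0.1681, 0.0676]
ft_force: [-0.3, -0.2, -4.6]
grip_width: 0.0375
[ 1.3  1.  -0.3]
```

```bash
python3 -m inch '[[[0,0.8,-0.2,0,0],[0.5,0,0,0,0],[0.4,0,0,0,0],[0.3,0,0,0,0],[0,0,0,0,0]]]'|grep -E "pos|grip|ft"
python3 -c "
from h import *
o=robot.get_obs();print(go([.633,.178,.054]))"
```

```text
position: [0.6352, 0.175, 0.0558]
ft_force: [-0.1, -0.2, -4.9]
grip_width: 0.038
[ 0.2  0.3 -0.2]
```

```bash
python3 -m inch '[[[0.2,0.2,-0.1,0,0],[0.2,0,0,0,0]]]'|grep -E "pos|grip|ft"; python3 -m inch '[[[0.2,0,0,0,0],[0.2,0,0,0,0]]]'|grep -E "pos|grip|ft"
```

```text
position: [0.6359, 0.1769, 0.0543]
ft_force: [-3.5, -1.8, 11.0]
grip_width: 0.0381
position: [0.6361, 0.1769, 0.0544]
ft_force: [-3.7, -0.3, 5.0]
grip_width: 0.0379
```

Contact at 0.0543, as expected for seated. Release and rise.

```bash
python3 -m inch '[[[0,0,0,0,0.8],[0,0,0,0,0.8],[0,0,0,0,0.8],[0,0,0,0,0.8],[0,0,0,0,0.8],[-2,0,0,0,0.9],[-3,0,0,0,0.9],[-3,0,0,0,0.9]]]'|grep -E "pos|grip|ft"; python3 -m inch '[[[-2,-2,-0.2,0,0.9],[0,-4,-0.5,0,0.9],[0,-4,-0.5,0,0.9],[0,-4,-0.5,0,0.9],[0,-4,-0.5,0,0.9],[0,-4,-0.5,0,0.9],[0,-4,-0.5,0,0.9],[0,-4,-0.5,0,0.9]]]'|grep -E "pos|grip|ft"
python3 -m inch '[[[0,-4,-0.6,0,0.9],[0,-4,-0.6,0,0.9],[0,-4,-0.6,0,0.9],[0,-3,-0.6,0,0.9],[0,-1,0,0,0.9],[0,0,0,0,0.9],[0,0,0,0,0.9]]]'|grep -E "pos|grip|ft"
python3 -c "
from h import *
o=robot.get_obs();print(go([.570,-.324,.048]),Ro.from_quat(o['tool_rot']).as_matrix().round(3).tolist())"
```

```text
position: [0.6328, 0.1788, 0.1328]
ft_force: [0.8, 0.3, -0.4]
grip_width: 0.0767
position: [0.6005, -0.1203, 0.1686]
ft_force: [0.5, -0.3, -0.2]
grip_width: 0.0787
position: [0.5747, -0.2969, 0.1714]
ft_force: [-0.0, 0.4, 0.0]
grip_width: 0.0785
[12.4 -2.5 -1. ] [[0.045, 0.011, 0.999], [-0.022, 1.0, -0.01], [-0.999, -0.021, 0.046]]
```

```bash
python3 -m inch '[[[0,-1.3,-0.6,0,0.9],[0,-1,-0.2,0,0.9],[0,0,0,0,0.9],[0,0,0,0,0.9]]]'|grep -E "pos|grip|ft"
python3 - <<'E'
from h import *
o=robot.get_obs();print(go([.570,-.324,.053]),Ro.from_quat(o['tool_rot']).as_matrix().round(3)[:,0])
i=camera_info("wrist");a=camera("wrist");cv2.imwrite("pics/w6.png",a[:,:,::-1])
g=a.max(2)
for k,p in {'d60':[.571,-.324,.092],'d52':[.444,-.33,.088],'d34':[.462,-.22,.08],'s52':[.455,-.1,.054]}.items():
    uv=cv2.projectPoints(np.array([p],float),np.array(i["rvec"]),np.array(i["tvec"]),np.array(i["camera_matrix"]),np.array(i["dist"]))[0].ravel()
    r=[(q[0],q[1].round(1),cast("wrist",q[1],p[2],i).round(3)) for q in comp(g<65,uv,18) if 80<q[0]<1500][:2]
    print(k,uv.round(1),r)
E
```

```text
position: [0.5667, -0.316, 0.1712]
ft_force: [-0.9, -0.1, -0.5]
grip_width: 0.0784
[11.8 -0.6 -0.2] [ 0.044 -0.019 -0.999]
d60 [248.9 193.9] [(np.int32(323), array([247.8, 192.9]), array([ 0.57 , -0.325,  0.092]))]
d52 [239.6  46. ] [(np.int32(397), array([239.2,  44.2]), array([ 0.443, -0.33 ,  0.088]))]
d34 [368.9  69.7] [(np.int32(480), array([367.5,  69. ]), array([ 0.461, -0.221,  0.08 ]))]
s52 [490.8  62.3] []
```

```bash
python3 -m inch '[[[1.5,-0.6,-0.2,0,0.9],[2.5,0,0,0,0.9],[2.5,0,0,0,0.9],[2.5,0,0,0,0.9],[1.5,0,0,0,0.9],[0.8,0,0,0,0.9],[0,0,0,0,0.9],[0,0,0,0,0.9]]]'|grep -E "pos|grip|ft"
python3 -c "
from h import *
o=robot.get_obs();print(go([.570,-.325,.053]),Ro.from_quat(o['tool_rot']).as_matrix().round(3)[:,0])"
```

```text
position: [0.5749, -0.3195, 0.0575]
ft_force: [0.3, 0.8, 0.2]
grip_width: 0.0783
[ 0.4 -0.5 -0.5] [ 0.05  -0.022 -0.999]
```

```bash
python3 -m inch '[[[0.4,-0.5,-0.5,0,0.9],[0,0,0,0,0],[0,0,0,0,0],[0,0,0,0,0],[0,0,0,0,0],[0,0,0,0,0],[0,0,0,0,0],[0,0,0,0,0]]]' 55|grep -E "pos|grip|ft"
python3 -c "
from h import *
o=robot.get_obs();print(go([.570,-.325,.053]),Ro.from_quat(o['tool_rot']).as_matrix().round(3)[:,0])"
```

```text
position: [0.5722, -0.3264, 0.0587]
ft_force: [0.4, -0.9, -2.8]
grip_width: 0.045
[ 0.6  0.2 -0.3] [ 0.057 -0.026 -0.998]
```

```bash
python3 -m inch '[[[-0.5,0,0,0,0],[-2,0,0,0,0],[-2.5,0,0,0,0],[-2.5,0,0,0,0],[-2,0,0,0,0],[0,2,-0.2,0,0],[0,3,-0.3,0,0],[0,3,-0.3,0,0]]]'|grep -E "pos|grip|ft"; python3 -m inch '[[[0,3,-0.3,0,0],[0,3,-0.3,0,0],[0,3,-0.3,0,0],[0,3,-0.3,0,0],[0,3,-0.3,0,0],[0,3,-0.3,0,0],[0,3,-0.3,0,0],[0,3,-0.3,0,0]]]'|grep -E "pos|grip|ft"
python3 -m inch '[[[0,3,-0.3,0,0],[0,3,-0.3,0,0],[0,3,-0.3,0,0],[0,2,-0.2,0,0],[0,1,0,0,0],[0,0,0,0,0]]]'|grep -E "pos|grip|ft"
python3 -c "
from h import *
o=robot.get_obs();print(o['position'],go([.523,.17,.068]),Ro.from_quat(o['tool_rot']).as_matrix().round(3).tolist())"
```

```text
position: [0.5526, -0.2451, 0.1471]
ft_force: [1.2, -0.3, -6.6]
grip_width: 0.0451
position: [0.5184, 0.0076, 0.1366]
ft_force: [0.2, 1.9, -5.9]
grip_width: 0.0448
position: [0.4989, 0.1393, 0.1313]
ft_force: [-0.1, 0.3, -6.9]
grip_width: 0.0453
[0.49890271 0.13929969 0.13125563] [6.3 3.1 2.3] [[0.01, 0.001, 1.0], [-0.011, 1.0, -0.001], [-1.0, -0.011, 0.01]]
```

```bash
python3 -m inch '[[[-0.5,1.5,1.2,0,0],[0,1.4,1,0,0],[0,0,0,0,0],[0,0,0,0,0]]]'|grep -E "pos|grip|ft"
python3 -c "
from h import *
o=robot.get_obs();print(o['position'],go([.523,.17,.068]),Ro.from_quat(o['tool_rot']).as_matrix().round(3)[:,0])"
```

```text
position: [0.5193, 0.1662, 0.1343]
ft_force: [0.4, -0.3, -6.7]
grip_width: 0.045
[0.51928292 0.16623161 0.1343434 ] [6.6 0.5 0.4] [ 0.003 -0.015 -1.   ]
```

```bash
python3 -m inch '[[[1,0.5,0.5,0,0],[1.5,0,0,0,0],[1.5,0,0,0,0],[1,0,0,0,0],[0.5,0,0,0,0],[0,0,0,0,0]]]'|grep -E "pos|grip|ft"
python3 -c "
from h import *
o=robot.get_obs();print(o['position'],go([.524,.17,.068]),Ro.from_quat(o['tool_rot']).as_matrix().round(3)[:,0])"
```

```text
position: [0.5251, 0.165, 0.0741]
ft_force: [-0.1, 0.5, -6.4]
grip_width: 0.045
[0.525095   0.16502634 0.07414208] [ 0.6  0.5 -0.1] [ 0.001 -0.017 -1.   ]
```

```bash
python3 -m inch '[[[0.4,0.5,-0.1,0,0],[0.3,0,0,0,0],[0.2,0,0,0,0]]]'|grep -E "pos|grip|ft"; python3 -m inch '[[[0.3,0,0,0,0],[0.2,0,0,0,0]]]'|grep -E "pos|grip|ft"
```

```text
position: [0.524, 0.1702, 0.0685]
ft_force: [-3.5, -2.3, 10.4]
grip_width: 0.0452
position: [0.5244, 0.1702, 0.0688]
ft_force: [-1.9, -1.4, -0.7]
grip_width: 0.0452
```

```bash
python3 -m inch '[[[0.1,0,0,0,0.9],[0,0,0,0,0.9],[0,0,0,0,0.9],[0,0,0,0,0.9],[0,0,0,0,0.9],[-1,0,0,0,0.9],[-2.5,0,0,0,0.9],[-3,0,0,0,0.9]]]'|grep -E "pos|grip|ft"; python3 -m inch '[[[-3,-2,0,0,0.9],[0,-3,-0.3,0,0.9],[0,-3,-0.3,0,0.9],[0,-3,-0.3,0,0.9],[0,-3,-0.3,0,0.9],[0,-3,-0.3,0,0.9],[0,-3,-0.3,0,0.9],[0,-3,-0.3,0,0.9]]]'|grep -E "pos|grip|ft"
python3 -m inch '[[[0,-3,-0.5,0,0.9],[0,-3,-0.5,0,0.9],[0,-3,-0.5,0,0.9],[0,-3,-0.5,0,0.9],[0,-3,-0.5,0,0.9],[0,-3,-0.5,0,0.9],[0,-1,-0.3,0,0.9],[0,0,0,0,0.9]]]'|grep -E "pos|grip|ft"
python3 - <<'E'
from h import *
o=robot.get_obs();print(o['position'],go([.443,-.330,.05]),Ro.from_quat(o['tool_rot']).as_matrix().round(3).tolist())
a=camera("top")[:,:,::-1];b=camera("scene")[:,:,::-1]
c=np.zeros((600,640,3),np.uint8);c[:300]=cv2.resize(a[90:240,100:420],(640,300));c[300:]=cv2.resize(b[180:330,192:512],(640,300));cv2.imwrite("pics/c7.png",c)
E
```

```text
position: [0.5245, 0.1722, 0.1343]
ft_force: [1.1, -0.1, 0.4]
grip_width: 0.0774
position: [0.51, -0.0593, 0.1828]
ft_force: [1.1, -0.8, 0.5]
grip_width: 0.0784
position: [0.4771, -0.2661, 0.1915]
ft_force: [-0.1, 0.8, 1.3]
grip_width: 0.0782
[ 0.47709467 -0.26610862  0.19150112] [14.1 -6.1 -4. ] [[0.038, 0.001, 0.999], [-0.023, 1.0, 0.0], [-0.999, -0.023, 0.038]]
```

View pics/c7.png

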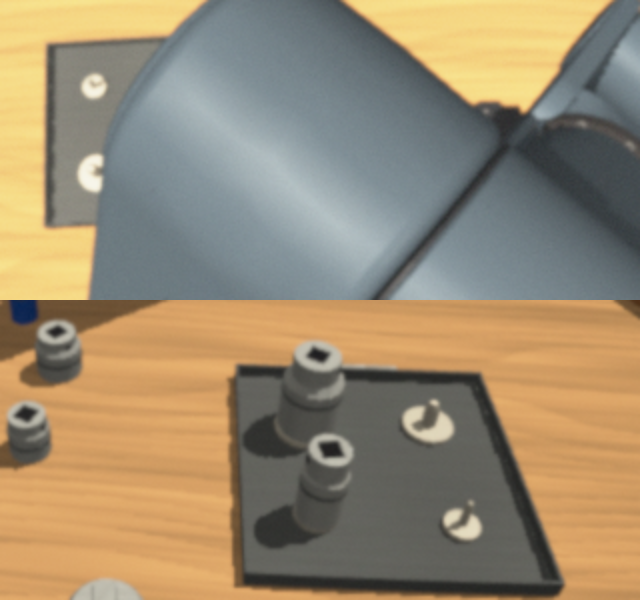

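The scene crop shows d60 at (315,395) and d43 at (325,480) standing upright and seated on their pegs. Pegs 52 (428,425) and 34 (462,523) are free, and the short sockets are unmoved. Next is d52.

```bash
python3 -m inch '[[[1.5,-2.5,-1.7,0,0.9],[1.5,-2.5,-1.7,0,0.9],[1.5,-0.8,-0.5,0,0.9],[1,0,0,0,0.9],[0,0,0,0,0.9],[0,0,0,0,0.9]]]'|grep -E "pos|grip|ft"
python3 -c "
from h import *
o=robot.get_obs();print(go([.443,-.330,.05]),Ro.from_quat(o['tool_rot']).as_matrix().round(3)[:,0])"
```

```text
position: [0.4431, -0.313, 0.136]
ft_force: [0.9, 0.3, -0.5]
grip_width: 0.0787
[ 8.6 -1.6 -0.4] [ 0.04  -0.016 -0.999]
```

```bash
python3 -m inch '[[[0,-1,-0.3,0,0.9],[0,-0.6,0,0,0.9],[1.5,0,0,0,0.9],[2,0,0,0,0.9],[2,0,0,0,0.9],[1.5,0,0,0,0.9],[0.8,0,0,0,0.9],[0,0,0,0,0.9]]]'|grep -E "pos|grip|ft"
python3 -c "
from h import *
o=robot.get_obs();print(go([.443,-.330,.05]),Ro.from_quat(o['tool_rot']).as_matrix().round(3)[:,0])"
```

```text
position: [0.4514, -0.3338, 0.0631]
ft_force: [0.3, 0.0, -0.6]
grip_width: 0.0785
[ 1.3  0.4 -0.9] [ 0.052 -0.028 -0.998]
```

```bash
python3 -m inch '[[[0.6,0.3,-0.6,0,0.9],[0.5,0,-0.2,0,0.5],[0.2,0,0,0,0.5],[0,0,0,0,0.5],[0,0,0,0,0.62]]]'|grep -E "pos|grip|ft"
python3 -c "
from h import *
o=robot.get_obs();print(go([.443,-.330,.05]),Ro.from_quat(o['tool_rot']).as_matrix().round(3)[:,0])"
```

```text
position: [0.4448, -0.3327, 0.0514]
ft_force: [0.0, -0.3, -0.2]
grip_width: 0.0597
[ 0.1  0.3 -0.2] [ 0.056 -0.032 -0.998]
```

```bash
python3 -m inch '[[[0.2,0.2,-0.1,0,0],[0.1,0,0,0,0],[0,0,0,0,0],[0,0,0,0,0],[0,0,0,0,0]]]' 50|grep -E "pos|grip|ft"
python3 -c "
from h import *
o=robot.get_obs();print(go([.443,-.330,.05]),Ro.from_quat(o['tool_rot']).as_matrix().round(3)[:,0])"
```

```text
position: [0.4441, -0.3294, 0.0501]
ft_force: [-0.4, 0.9, 2.3]
grip_width: 0.0419
[ 0.  -0.1 -0.1] [ 0.056 -0.031 -0.998]
```

```bash
python3 -m inch '[[[-1,0,0,0,0],[-2,0,0,0,0],[-2.5,0,0,0,0],[-2.5,0,0,0,0],[-2.5,0,0,0,0],[-2.5,0,0,0,0],[-2,1,0.5,0,0],[0,3,0.5,0,0]]]'|grep -E "pos|grip|ft"; python3 -m inch '[[[0,3,0.3,0,0],[0,3,0.3,0,0],[0,3,0.3,0,0],[0,3,0.3,0,0],[0,3,0.3,0,0],[0,3,0.3,0,0],[0,3,0.3,0,0],[0,3,0.3,0,0]]]'|grep -E "pos|grip|ft"
python3 -c "
from h import *
o=robot.get_obs();print(o['position'],go([.507,.298,.068]),Ro.from_quat(o['tool_rot']).as_matrix().round(3)[:,0])"
```

```text
position: [0.4412, -0.2881, 0.2013]
ft_force: [1.9, -1.4, -5.0]
grip_width: 0.0413
position: [0.4564, -0.0401, 0.1947]
ft_force: [0.2, 0.4, -4.8]
grip_width: 0.0413
[ 0.4563638  -0.04008074  0.19473185] [11.7 34.1  5. ] [ 0.043 -0.033 -0.999]
```

```bash
python3 -m inch '[[[0,3,0.4,0,0],[0,3,0.4,0,0],[0,3,0.4,0,0],[0,3,0.4,0,0],[0,3,0.4,0,0],[0,3,0.4,0,0],[0,3,0.4,0,0],[0,3,0.4,0,0]]]'|grep -E "pos|grip|ft"
python3 -m inch '[[[0,3,0.4,0,0],[0,2,0.4,0,0],[0,1,0.2,0,0],[0,0,0,0,0],[0,0,0,0,0]]]'|grep -E "pos|grip|ft"
python3 -c "
from h import *
o=robot.get_obs();print(o['position'],go([.507,.298,.068]),Ro.from_quat(o['tool_rot']).as_matrix().round(3)[:,0])"
```

```text
position: [0.4779, 0.211, 0.1844]
ft_force: [0.8, -0.6, -5.5]
grip_width: 0.0412
position: [0.4844, 0.2786, 0.1795]
ft_force: [0.2, -1.0, -5.0]
grip_width: 0.0412
[0.48443318 0.27860248 0.1794687 ] [11.1  2.3  2. ] [ 0.03  -0.038 -0.999]
```

```bash
python3 -m inch '[[[1,1.3,1,0,0],[1,1,1,0,0],[2,0,0,0,0],[2,0,0,0,0],[1,0,0,0,0],[0,0,0,0,0],[0,0,0,0,0]]]'|grep -E "pos|grip|ft"
python3 -c "
from h import *
o=robot.get_obs();print(o['position'],go([.507,.298,.066]),Ro.from_quat(o['tool_rot']).as_matrix().round(3)[:,0])"
```

```text
position: [0.5056, 0.2888, 0.107]
ft_force: [0.1, 0.5, -5.2]
grip_width: 0.0408
[0.50555634 0.28875475 0.10695905] [4.1 1.1 0.1] [ 0.025 -0.045 -0.999]
```

```bash
python3 -m inch '[[[0,1.1,0.1,0,0],[0.8,0,0,0,0],[1.2,0,0,0,0],[1,0,0,0,0],[0.5,0,0,0,0],[0,0,0,0,0]]]'|grep -E "pos|grip|ft"
python3 -c "
from h import *
o=robot.get_obs();print(o['position'],go([.507,.298,.059]),Ro.from_quat(o['tool_rot']).as_matrix().round(3)[:,0])"
```

```text
position: [0.5108, 0.299, 0.074]
ft_force: [-0.8, 0.5, -5.0]
grip_width: 0.0406
[0.5107827  0.29904026 0.0740091 ] [ 1.5 -0.  -0.4] [ 0.033 -0.043 -0.999]
```

```bash
python3 -m inch '[[[0.5,0,-0.4,0,0],[0.6,0,0,0,0],[0.3,0,0,0,0],[0.1,0,0,0,0]]]'|grep -E "pos|grip|ft"; python3 -m inch '[[[0.3,0,0,0,0],[0.2,0,0,0,0]]]'|grep -E "pos|grip|ft"
```

```text
position: [0.5083, 0.2989, 0.06]
ft_force: [-2.4, -1.2, 12.1]
grip_width: 0.041
position: [0.5085, 0.2988, 0.06]
ft_force: [-4.2, -0.8, 2.4]
grip_width: 0.0408
```

```bash
python3 -m inch '[[[0.1,0,0,0,0.8],[0,0,0,0,0.8],[0,0,0,0,0.8],[0,0,0,0,0.8],[-0.5,0,0,0,0.8],[-1.5,0,0,0,0.8],[-2.5,0,0,0,0.8],[-3,0,0,0,0.8]]]'|grep -E "pos|grip|ft"; python3 -m inch '[[[-3,0,0,0,0.8],[-2,-2,0,0,0.8],[0,-3,-0.3,0,0.8],[0,-3,-0.3,0,0.8],[0,-3,-0.3,0,0.8],[0,-3,-0.3,0,0.8],[0,-3,-0.3,0,0.8],[0,-3,-0.3,0,0.8]]]'|grep -E "pos|grip|ft"
python3 -m inch '[[[0,-3,-0.2,0,0.8],[0,-3,-0.2,0,0.8],[0,-3,-0.2,0,0.8],[0,-3,-0.2,0,0.8],[0,-3,-0.2,0,0.8],[0,-3,-0.2,0,0.8],[0,-3,0,0,0.8],[0,-3,0,0,0.8]]]'|grep -E "pos|grip|ft"
python3 -c "
from h import *
o=robot.get_obs();print(o['position'],go([.461,-.221,.045]),Ro.from_quat(o['tool_rot']).as_matrix().round(3).tolist())"
```

```text
position: [0.5055, 0.3013, 0.136]
ft_force: [0.2, -0.3, -0.7]
grip_width: 0.0695
position: [0.497, 0.1055, 0.2073]
ft_force: [0.2, -0.5, -0.3]
grip_width: 0.0698
position: [0.4909, -0.1463, 0.22]
ft_force: [1.1, -0.1, -0.5]
grip_width: 0.0697
[ 0.49093683 -0.14630822  0.21999093] [17.5 -6.7 -4.5] [[0.073, -0.026, 0.997], [-0.035, 0.999, 0.029], [-0.997, -0.037, 0.072]]
```

```bash
python3 -m inch '[[[1.5,-2.2,-1.5,0,0.8],[2,-2.5,-1.5,0,0.8],[2,-1,-0.5,0,0.8],[1.5,0,0,0,0.8],[1,0,0,0,0.8],[0,0,0,0,0.8],[0,0,0,0,0.8]]]'|grep -E "pos|grip|ft"
python3 -c "
from h import *
o=robot.get_obs();print(go([.461,-.221,.042]),Ro.from_quat(o['tool_rot']).as_matrix().round(3)[:,0])"
```

```text
position: [0.4682, -0.2233, 0.1424]
ft_force: [-0.4, 1.0, 0.3]
grip_width: 0.0696
[ 9.9  0.7 -1.6] [ 0.089 -0.048 -0.995]
```

```bash
python3 -m inch '[[[1,0.6,-1,0,0.8],[1.5,0,-0.6,0,0.8],[2,0,0,0,0.8],[2,0,0,0,0.8],[1.5,0,0,0,0.8],[0.7,0,0,0,0.6],[0,0,0,0,0.6],[0,0,0,0,0.6]]]'|grep -E "pos|grip|ft"
python3 -c "
from h import *
o=robot.get_obs();print(go([.461,-.221,.042]),Ro.from_quat(o['tool_rot']).as_matrix().round(3)[:,0])"
```

```text
position: [0.4679, -0.2245, 0.0599]
ft_force: [-0.4, 0.1, 0.0]
grip_width: 0.0572
[ 1.7  0.5 -0.9] [ 0.105 -0.06  -0.993]
```

```bash
python3 -m inch '[[[0.5,0.5,-0.9,0,0.6],[0.5,0,0,0,0.55],[0,0,0,0,0.55],[0,0,0,0,0.55]]]'|grep -E "pos|grip|ft"
python3 -c "
from h import *
o=robot.get_obs();print(go([.461,-.221,.045]),Ro.from_quat(o['tool_rot']).as_matrix().round(3)[:,0])"
```

```text
position: [0.4632, -0.222, 0.0526]
ft_force: [0.5, 0.4, 0.1]
grip_width: 0.0484
[ 0.7  0.2 -0.3] [ 0.112 -0.065 -0.992]
```

```bash
python3 -m inch '[[[0.6,0.1,-0.1,0,0],[0.1,0,0,0,0],[0,0,0,0,0],[0,0,0,0,0],[0,0,0,0,0]]]' 40|grep -E "pos|grip|ft"
python3 -c "
from h import *
o=robot.get_obs();print(go([.461,-.221,.045]),Ro.from_quat(o['tool_rot']).as_matrix().round(3)[:,0])"
```

```text
position: [0.465, -0.2225, 0.0467]
ft_force: [0.8, 0.3, -0.1]
grip_width: 0.0331
[ 0.1  0.2 -0.4] [ 0.115 -0.068 -0.991]
```

```bash
python3 -m inch '[[[-1,0,0,0,0],[-2,0,0,0,0],[-2.5,0,0,0,0],[-2.5,0,0,0,0],[-2.5,0,0,0,0],[-2.5,0.5,0.5,0,0],[-2,1,1,0,0],[0,3,1,0,0]]]'|grep -E "pos|grip|ft"; python3 -m inch '[[[0,3,1,0,0],[0,3,1,0,0],[0,3,1,0,0],[0,3,1,0,0],[0,3,1,0,0],[0,3,1,0,0],[0,3,1,0,0],[0,3,1,0,0]]]'|grep -E "pos|grip|ft"
python3 -c "
from h import *
o=robot.get_obs();print(o['position'],go([.634,.31,.19]),Ro.from_quat(o['tool_rot']).as_matrix().round(3).tolist())"
```

```text
position: [0.4676, -0.1681, 0.2016]
ft_force: [1.2, -1.3, -3.0]
grip_width: 0.0333
position: [0.5409, 0.0824, 0.1986]
ft_force: [1.0, 0.5, -3.3]
grip_width: 0.0331
[0.5409005  0.08236268 0.19856263] [ 0.3 22.7  9.5] [[0.105, -0.008, 0.994], [-0.069, 0.998, 0.015], [-0.992, -0.07, 0.104]]
```

```bash
python3 -m inch '[[[-0.2,3,1.2,0,0],[-0.2,3,1.2,0,0],[-0.2,3,1.2,0,0],[0,3,1.2,0,0],[0,3,1.2,0,0],[0,3,1.2,0,0],[0,3,1.2,0,0],[0,1.5,1,0,0]]]'|grep -E "pos|grip|ft"; python3 -m inch '[[[0,0.7,0.5,0,0],[0,0,0,0,0],[0,0,0,0,0]]]'|grep -E "pos|grip|ft"
python3 -c "
from h import *
o=robot.get_obs();print(o['position'],go([.638,.309,.09]),Ro.from_quat(o['tool_rot']).as_matrix().round(3).tolist())"
```

```text
position: [0.625, 0.3226, 0.1964]
ft_force: [0.6, 0.2, -2.9]
grip_width: 0.0332
position: [0.6288, 0.3345, 0.1944]
ft_force: [-1.1, 0.1, -2.7]
grip_width: 0.033
[0.62876339 0.33449221 0.19439404] [10.6 -1.8 -0.1] [[0.09, -0.017, 0.996], [-0.07, 0.997, 0.023], [-0.993, -0.072, 0.088]]
```

```bash
python3 -m inch '[[[1,-1.5,0,0,0],[2,-0.5,0,0,0],[2,0,0,0,0],[2,0,0,0,0],[1.5,0,0,0,0],[0,0,0,0,0],[0,0,0,0,0]]]'|grep -E "pos|grip|ft"
python3 - <<'E'
from h import *
o=robot.get_obs();print(o['position'],go([.638,.309,.09]),Ro.from_quat(o['tool_rot']).as_matrix().round(3)[:,0])
b=camera("scene")[:,:,::-1];cv2.imwrite("pics/c8.png",cv2.resize(b[160:330,290:490],(705,600),interpolation=cv2.INTER_CUBIC))
E
```

```text
position: [0.6313, 0.2992, 0.1104]
ft_force: [0.4, -0.1, -1.9]
grip_width: 0.0331
[0.63128379 0.29923139 0.11043617] [2.  1.1 0.5] [ 0.082 -0.076 -0.994]
```

View pics/c8.png

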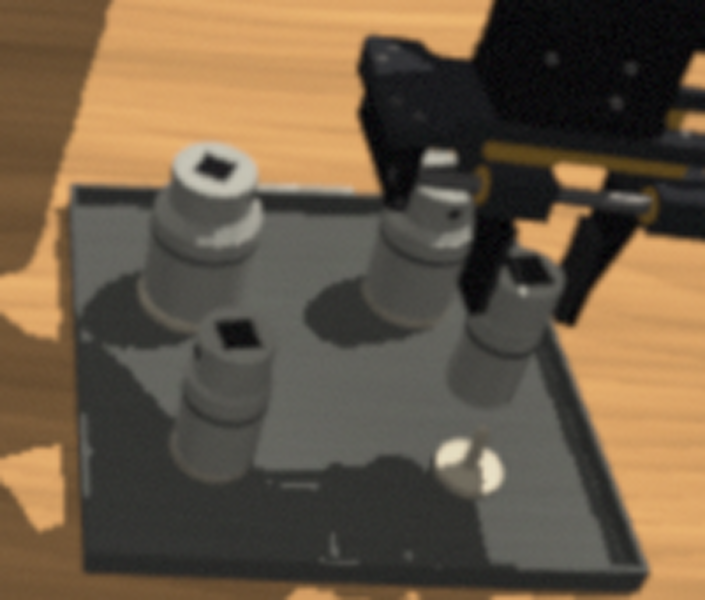

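```bash
python3 -m inch '[[[0,0.9,0.6,0,0],[0,0,0,0,0],[0,0,0,0,0]]]'|grep -E "pos|grip|ft"
python3 -c "
from h import *
o=robot.get_obs();print(o['position'],go([.639,.309,.068]),Ro.from_quat(o['tool_rot']).as_matrix().round(3)[:,0])"
```

```text
position: [0.6386, 0.3088, 0.1137]
ft_force: [-0.9, 0.4, -3.1]
grip_width: 0.0328
[0.63863675 0.30882593 0.11373671] [ 4.5  0.4 -0.4] [ 0.086 -0.075 -0.994]
```

```bash
python3 -m inch '[[[0.8,0.3,-0.2,0,0],[1,0,-0.1,0,0],[1,0,0,0,0],[0.5,0,0,0,0],[0,0,0,0,0]]]'|grep -E "pos|grip|ft"
python3 -c "
from h import *
o=robot.get_obs();print(o['position'],go([.639,.309,.062]),Ro.from_quat(o['tool_rot']).as_matrix().round(3)[:,0])"
```

```text
position: [0.6398, 0.3113, 0.08]
ft_force: [0.3, 0.9, -3.3]
grip_width: 0.0328
[0.63982197 0.31131884 0.08000103] [ 1.8 -0.1 -0.2] [ 0.091 -0.073 -0.993]
```

```bash
python3 -m inch '[[[0.5,-0.2,-0.1,0,0],[0.7,0,0,0,0],[0.5,0,0,0,0],[0.2,0,0,0,0]]]'|grep -E "pos|grip|ft"
python3 -c "
from h import *
o=robot.get_obs();print(o['position'],go([.639,.309,.056]),Ro.from_quat(o['tool_rot']).as_matrix().round(3)[:,0])"
```

```text
position: [0.6401, 0.3071, 0.0583]
ft_force: [-1.1, -0.3, -2.3]
grip_width: 0.0333
[0.64014936 0.30712642 0.05825518] [ 0.2  0.2 -0.1] [ 0.089 -0.073 -0.993]
```

```bash
python3 -m inch '[[[0.3,0.1,0,0,0],[0.2,0,0,0,0]]]'|grep -E "pos|grip|ft"; python3 -m inch '[[[0.3,0,0,0,0],[0.2,0,0,0,0]]]'|grep -E "pos|grip|ft"
```

```text
position: [0.6423, 0.3075, 0.0559]
ft_force: [-3.1, -0.1, 12.1]
grip_width: 0.0332
position: [0.6442, 0.3078, 0.0563]
ft_force: [-3.0, -0.4, 2.0]
grip_width: 0.0333
```

```bash
python3 -m inch '[[[0,0,0,0,0.75],[0,0,0,0,0.75],[0,0,0,0,0.75],[0,0,0,0,0.75],[0,0,0,0,0.75],[-0.5,0,0.1,0,0.75],[-1.5,0,0.1,0,0.75],[-2.5,0,0.2,0,0.75]]]'|grep -E "pos|grip|ft"; python3 -m inch '[[[-3,0,0,0,0.75],[-3,0,0,0,0.75],[-3,0,0,0,0.75],[0,0,-3,0,0.75],[0,0,-3,0,0.75],[0,0,-3,0,0.75],[0,0,-1,0,0.75],[0,0,0,0,0.75]]]'
python3 - <<'E'
from h import *
a=camera("top")[:,:,::-1];b=camera("scene")[:,:,::-1];cv2.imwrite("pics/topF.png",a)
c=np.zeros((600,800,3),np.uint8);c[:300]=cv2.resize(a[85:235,100:500],(800,300));c[300:]=cv2.resize(b[130:330,60:512],(800,300),interpolation=cv2.INTER_AREA)[:300];cv2.imwrite("pics/c9.png",c)
E
```

```text
position: [0.6431, 0.3103, 0.0991]
ft_force: [0.3, 0.1, 0.6]
grip_width: 0.0645
time: 33.95
position: [0.5386, 0.3171, 0.1921]
tool_rot: [-0.029, 0.666, -0.02, 0.745]
ft_force: [-0.3, -0.4, 0.0]
grip_width: 0.0648
```

View pics/c9.png

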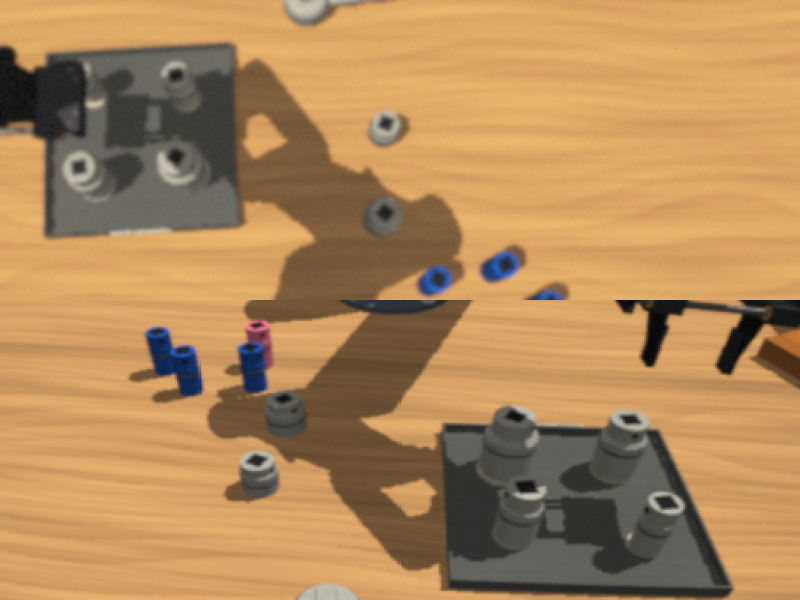

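Run:
```python
from h import *
b=camera("scene");cv2.imwrite("pics/sF.png",b[:,:,::-1]);g=b.max(2);i=camera_info("scene")
for k,p in {'34':[.634,.31,.089],'43':[.633,.178,.093],'52':[.507,.298,.097],'60':[.521,.171,.101],'s43':[.58,-.105,.05],'s52':[.455,-.1,.054]}.items():
    uv=cv2.projectPoints(np.array([p],float),np.array(i["rvec"]),np.array(i["tvec"]),np.array(i["camera_matrix"]),np.array(i["dist"]))[0].ravel()
    u,v=uv.round().astype(int);m=np.zeros_like(g,bool);m[v-9:v+10,u-10:u+11]=g[v-9:v+10,u-10:u+11]<60
    print(k,uv.round(1),[(q[0],q[1].round(1),(cast("scene",q[1],p[2],i)-p)[:2].round(4)*1000) for q in comp(m,uv,9)][:2])
cv2.imwrite("pics/c10.png",cv2.resize(b[160:330,290:490,::-1],(705,600),interpolation=cv2.INTER_CUBIC))
```

```text
34 [436.7 262.1] [(np.int32(52), array([443.9, 256.9]), array([-13.4,  15.1])), (np.int32(49), array([435.9, 264.5]), array([ 5.4, -2.5]))]
43 [358.2 254.2] [(np.int32(72), array([356.9, 253.8]), array([-0.5, -2.2]))]
52 [416.6 209.3] [(np.int32(29), array([415.9, 209.3]), array([ 0.2, -1.5]))]
60 [350.9 207.7] [(np.int32(51), array([350.4, 207.3]), array([-1.3, -0.9]))]
s43 [204.9 237. ] [(np.int32(29), array([204.6, 236.6]), array([-1. , -0.9]))]
s52 [220.4 195.8] [(np.int32(38), array([219.9, 195.4]), array([-1.5, -1.4]))]
```

View pics/c10.png

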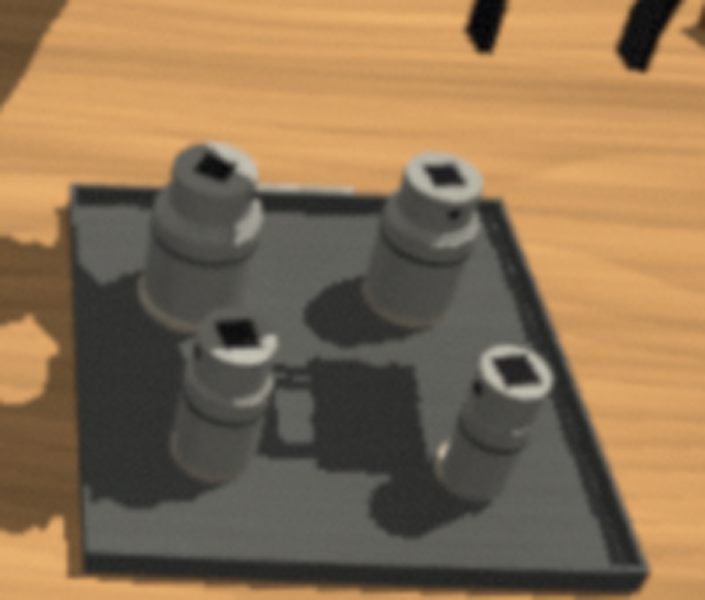

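Run:
```python
from h import *
i=camera_info("scene");t=np.linspace(0,2*np.pi,73)
for z in(.009,.089):
    c=np.c_[.6395+.017*np.cos(t),.3075+.017*np.sin(t),0*t+z]
    uv=(cv2.projectPoints(c,np.array(i["rvec"]),np.array(i["tvec"]),np.array(i["camera_matrix"]),np.array(i["dist"]))[0][:,0]-[290,160])*3.525
    print(z,'lo',uv.min(0).round(),'hi',uv.max(0).round())
b=cv2.imread("pics/sF.png")[160:330,290:490];cv2.imwrite("pics/c11.png",cv2.resize(b[90:150,115:165],(500,600),interpolation=cv2.INTER_CUBIC))
```

```text
0.009 lo [437. 447.] hi [505. 501.]
0.089 lo [478. 342.] hi [551. 396.]
```

View pics/c11.png

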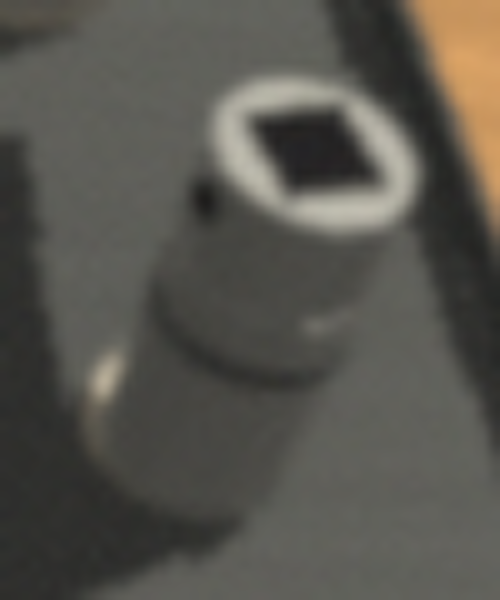

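The measured d34 outline (top 479–553 × 344–399, foot bottom at 502) matches an upright, seated socket (478–551 × 342–396, 501). Handing in.

```bash
python3 -m inch '[[[0,0,0,0,0.75],[0,0,0,0,0.75]]]'|grep -E "ft|time"; python3 -c "
from rig import robot
print(robot.hand_in())"
```

```text
time: 34.27
ft_force: [-0.8, -0.4, -0.1]
the job is handed in; nothing more can be done
None
```

All four deep sockets are on their own pegs, upright with the square drive up, and the job is handed in at 34.3 s of the 106 s allowed.

- **Seating:** each socket met its foot within about 1 mm of the expected height.
- **Position:** in the last scene view the drive holes of the 43, 52 and 60 mm sockets lie within about 2.5 mm of their pegs. The 34 mm socket is about 6 mm off its peg centre, inside the 15 mm limit. Its outline matches an upright, seated socket to about 1 mm.
- **Short sockets:** both read within about 2 mm of where they started. The gripper is clear of everything, with no load on the wrist.

What went wrong or disagreed:

- **First grip on the 43 mm socket:** it slipped off the top because the fingertips sit roughly 10–20 mm higher than stated. I grasped again lower down and it held.
- **Tool tilt:** the tool slowly leaned up to about 7° over the moves. The sockets still settled upright when released.

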